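Lock the strainer and set the polisher's water feed two turns open

ROBOT

A 6-joint arm with a two-finger parallel gripper is mounted at the origin on a cart in front of the work surface, level with it; the furniture and walls round the work are solid. World frame = base frame: x ahead of the robot, y to its left, z up, the work surface at z = 0. Lengths are in mm, angles in degrees, forces in N, time in s.
With the tool pointing down it reaches from about 350 to 850 mm from the base axis. Payload 8.1 kg.
Tool frame: the origin (TCP) lies midway between the tips of the shut fingers; the grasp point (between the pads) lies 19 mm behind it; z points along the fingers, y is the direction in which the jaws open and shut (so a half turn about z gives the same grasp; the last joint's range is limited). The gripper opens to 85 mm and grips with 20 to 120 N. Pads are 22 mm wide; open, the fingers measure 114 mm over their backs; the gripper's body (76 mm by 85 mm) begins 54 mm behind the grasp point. The pads swing forward as they close: fully open they stand 13 mm farther back than shut.
Start: joints at [-74.909, 7.471, 85.268, -0, 87.261, -4.893], TCP at [205.082, -563.867, 231.292] pointing down, gripper open.
Joint ranges: [-169.43, 169.43], [-51.17, 129.36], [1.28, 143.12], [-76.62, 256.62], [0, 156.53], [-152.29, 152.29]. Speed limits (degrees/s): [136.94, 136.94, 159.86, 180, 180, 180].

INTERFACE

Orientations are given as [roll, pitch, yaw] about the fixed x, y, z axes, in that order (R = Rz(yaw) Ry(pitch) Rx(roll)).
In Python, from bench import telemetry, snapshot, camera_params, job gives the robot as it stands. The module is installed in compiled form; this text tells all that it offers.
- The arm moves only by the shell command python3 -m jog 'ROWS' [FORCE]. ROWS is JSON, a list that holds one entry, the list of rows, each a list of 7 numbers: the shift along the tool's x, y, z in units of 50 mm (1.0 is 50 mm), then the turn, a rotation vector about the tool's x, y, z in units of 2 pi rad (1.0 is 2 pi rad), then the opening, from 0 (shut) to 1 (fully open). In form: [[[dx, dy, dz, rx, ry, rz, claw], ...]]. A call has 1 to 12 rows; each row shifts and turns the commanded pose from where the row before left it, along the tool's axes as they then stand; what a row does not reach is not made up. A row lasts 1/8 s, in which the tool goes at most 62.5 mm and 10.7 degrees, less where a joint would pass 70% of its speed; a pose out of reach is approached as far as the arm can. A call with a number of a shift or a turn outside -1 to 1 is refused whole. A call with a gripper value outside its range is refused whole. The fingers move at their own pace and stop on an object; FORCE is the grip in N (left out, the last holds). Time passes only in rows, so rows that do not move let the fingers close. It gives the time, the measured TCP pose, the force and the opening at its end, in the units of the state.
- telemetry.sense(): the state, without advancing time (a new reading comes with each control period).
- snapshot(name): name is "side" or "top" or "wrist"; returns (picture, depth): 480x640x3 uint8, red, green, blue; 480x640 float32, mm along the optical axis (not along the pixel's ray), 0 where there is no reading.
- camera_params(name): a dict with "K" (3x3 intrinsics, pixels), "D" ([k1, k2, p1, p2, k3] as OpenCV has them; the pictures are not rectified), "extrinsics" (4x4, takes a point from camera to world coordinates). Camera axes: x right, y down, z forward; pixel columns grow to the right and rows downward; lengths in mm; the calibration is good to about 2 mm. A picture is of the moment at which its call begins: read the wrist's pose just before it. camera_params takes no time and is no camera call; for the wrist camera it gives the pose at the moment of the call.
- job.hand_in(): hands the job in, once; it reports no verdict.
The state is a dict: "time": time; "joint_pos": joint angles; "qd": joint speeds; "joint_efforts": joint torques, N m; "tool_pos": TCP position; "tcp_rot": TCP orientation; "ft_force": force on the tool from outside, world axes, zero at the start; "wrist_torque": the same for the moment, N m; "finger_gap": finger opening in mm.
Only numpy, scipy, OpenCV 4.12 (cv2) and the standard library are available. Lean on these libraries where they do the work, as an engineer would, in place of code of your own. Each camera call takes 0.05 s, during which the arm holds its last target. There are 200 camera calls.

TASK

Get the polisher's water feed block ready for a run: first turn the strainer's lock ring clockwise, by its two ears, until its pointer lines up with the locked mark (the raised rib on the flange), and leave it there. Then take the crank handle of the valve's handwheel, wind it clockwise until the valve is shut against its stop, and back it off exactly two full turns. Finish while still gripping the crank handle, holding the wheel still at that setting, and leave the loose things round the block where they are.

Things in the scene. Friction and masses are not known exactly. Their poses are not given: they have to be found in the camera images.
- feed_block: The fixed water feed block: grey base plate 120 mm (its x) by 300 mm (its y) by 10 mm, standing on the worktop, with an aluminium strainer at its +y end and a brass valve at its -y end joined by a copper pipe. Origin under the plate's centre, z up; -x is its front, turned roughly to the robot. Fixed. The tall polisher stands behind it, to its left: approach from the front.
- ring_centre (a point): Point on the lock ring's vertical axis, level with the tops of its ears, 82 mm above the worktop, at (0, 0.085, 0.082) m in the block's frame. Two upright ears stand facing each other across the dark steel ring: 52 mm over their flat outer faces, each 16 mm wide, 50 to 82 mm above the worktop, with room for fingertips outside them. A fixed dome between them rises to 70 mm.
- lock_ring (a joint): Angle of the lock ring, rad, growing clockwise seen from above. At 0 the pointer points along the block's -x and the ears lie along its +y and -y. It starts between 0 and 0.35; the locked mark is at 1.20 and the ring can go on to an end stop at 1.65. Friction about 0.12 N m; it stays where it is left.
- locked_mark (a point): The locked mark: the only raised rib on the flange, dark, 4 mm wide, running radially from 31 to 42 mm from the ring's axis; point at its middle, 52 mm above the worktop.
- wheel_centre (a point): Point on the handwheel's vertical axis, level with the underside of the crank handle, 87 mm above the worktop; at (0, -0.085, 0.087) m in the block's frame. The steel three-spoke wheel is 100 mm across; its rim lies 72 to 84 mm above the worktop and its boss and nut rise to 90 mm.
- feed_wheel (a joint): How far the valve is open, rad: 0 is shut (a hard stop), growing counter-clockwise seen from above, so two turns open is 12.57. At 0 (and at every whole turn) the crank handle lies on the block's -x side of the axis. It starts 0.35 to 0.9 of a turn open (2.2 to 5.65 rad) and could go to 20.4. Friction about 0.12 N m, about 3 N at the handle; it stays where it is left.
- crank_grip: The crank handle: upright dark wooden cylinder, 22 mm across and 40 mm tall (87 to 127 mm above the worktop), standing on the wheel's rim 44 mm from the wheel's axis. Origin at the centre of its underside. It spins freely on its own pin, so it can be gripped from above and carried round the circle without turning the gripper.
- wax_bar_white: Bystander: white bar of polishing compound, 32x72x26 mm, in front of the feed block. Loose; leave it alone.
- powder_pot: Bystander: small lidded pot, 56 mm across, 52 mm tall, in front of the block's left end. Loose; leave it alone.
- bob: Bystander: felt bob on a shank, 21x62x21 mm, behind the block's right end. Loose; leave it alone.
- spanner: Bystander: flat spanner, 30x167x6 mm, lying behind the block. Loose; leave it alone.
- stone_11: Bystander: rough stone, 19x31x20 mm, in front of the block between pot and wax bar. Loose; leave it alone.
- stone_12: Bystander: rough stone, 20x23x16 mm, in front of the block, right of the wax bar. Loose; leave it alone.
- ring_pointer (a point): Tip of the lock ring's short flat pointer, midway between the ears, 31 mm from the ring's axis; it turns with the ring. The ring (44 mm across, 12 mm high) turns on the strainer's round flange (84 mm across, its top 50 mm above the worktop).

How it is judged (in metres and radians):
On the way, in this order (a step that is already met when the one before it is completed fails the run):
1. the lock ring's pointer stands at the locked mark, within 0.12 rad (value of joint lock_ring between 1.08 and 1.32 rad), for 0.2 s.
2. the valve is shut against its stop (within 0.06 rad) (value of joint feed_wheel below 0.06 rad), for 0.1 s.
At the end, for the whole second after the job is handed in: The lock ring is still at its mark within 0.12 rad (7 degrees), the valve is two turns open from its stop within 0.25 rad (14 degrees) and still, and the fingers grip the crank handle with more than 4 N (all of step 1 and value of joint feed_wheel between 12.316 and 12.816 rad and velocity of joint feed_wheel between -0.1 and 0.1 rad/s and contact force between the fingers and crank_grip above 4 N); the arm keeps its last pose, push and grip.
It fails at once if a loose thing beside the block was moved more than 30 mm (distance of any of wax_bar_white, powder_pot, bob, spanner, stone_11, stone_12 from where it was at the start of the episode above 0.03 m).
It also fails if it takes over 72 s, if anything falls off the work surface, if the arm or the gripper's body presses on something with over 40 N, if the wrist force passes 120 N, or if a joint passes its speed limit or range.

## Working session

There is one attempt and no reset: what is moved stays moved. The work goes in short steps, Python scripts to look and compute and a shell command to move; the robot and the scene stay as the last step left them, time stands still between calls to the robot, and variables do not carry over. Pictures are saved under pics/ and viewed, about 8 in all and at most 12, crops included, and the job is handed in when it is done.

```bash
mkdir -p pics
python3 - <<'E'
from bench import telemetry, snapshot, camera_params
import cv2,numpy as np
s=telemetry.sense();print(s)
for n in("side","top"):
    p,d=snapshot(n);cv2.imwrite(f"pics/{n}0.png",p[:,:,::-1]);np.save(f"pics/{n}0.npy",d);c=camera_params(n);print(n,c)
E
```

```text
{'time': 0.0, 'joint_pos': array([-7.49088473e+01,  7.51745873e+00,  8.53306860e+01, -1.45995842e-03,
        8.72632120e+01, -4.89330857e+00]), 'qd': array([-0.04055644,  0.00862314,  0.0204026 , -0.01627765,  0.00080211,
       -0.05112253]), 'joint_efforts': array([ 7.62177533e-04, -5.69394064e+01, -5.00559926e+01, -2.25147169e-04,
        1.45479647e-02, -2.40830281e-05]), 'tool_pos': array([ 204.91873627, -563.31055434,  230.20647133]), 'tcp_rot': array([-1.79888925e+02, -8.04594280e-03,  1.99845246e+01]), 'ft_force': array([-0.72894111, -0.20196839, -0.05358261]), 'wrist_torque': array([-0.00085914, -0.03431087,  0.01343588]), 'finger_gap': 85.75022335321741}
side {'K': array([[570.15318372,   0.        , 322.88772491],
       [  0.        , 570.15318372, 240.82810764],
       [  0.        ,   0.        ,   1.        ]]), 'D': array([-0.07168721,  0.        ,  0.        ,  0.        ,  0.        ]), 'extrinsics': array([[ 9.57789506e-01, -1.97994409e-01,  2.08416592e-01,
         3.51846934e+02],
       [-2.87470330e-01, -6.59000827e-01,  6.95038646e-01,
        -8.10359110e+02],
       [-2.67059055e-04, -7.25614308e-01, -6.88101595e-01,
         6.66005119e+02],
       [ 0.00000000e+00,  0.00000000e+00,  0.00000000e+00,
         1.00000000e+00]])}
top {'K': array([[550.8279729 ,   0.        , 319.76422033],
       [  0.        , 550.8279729 , 243.4089136 ],
       [  0.        ,   0.        ,   1.        ]]), 'D': array([-0.11708094,  0.        ,  0.        ,  0.        ,  0.        ]), 'extrinsics': array([[ 2.54977307e-02, -9.92552558e-01,  1.19118784e-01,
         4.09563718e+02],
       [-9.99623873e-01, -2.65184766e-02, -6.99168928e-03,
        -1.81849034e+02],
       [ 1.00984678e-02, -1.18895708e-01, -9.92855393e-01,
         9.14605449e+02],
       [ 0.00000000e+00,  0.00000000e+00,  0.00000000e+00,
         1.00000000e+00]])}
```

View pics/top0.png

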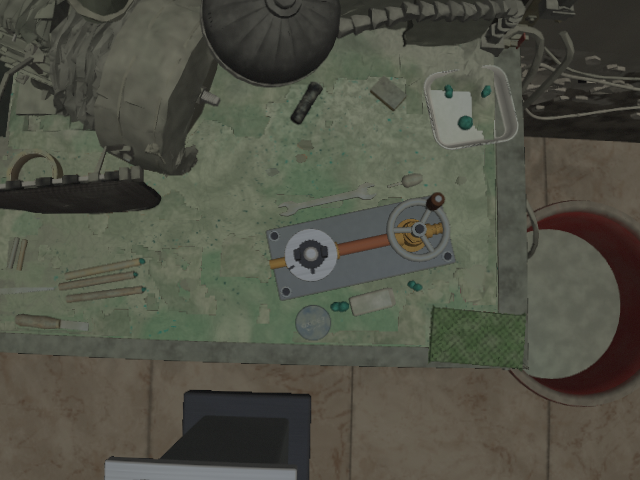

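View pics/side0.png

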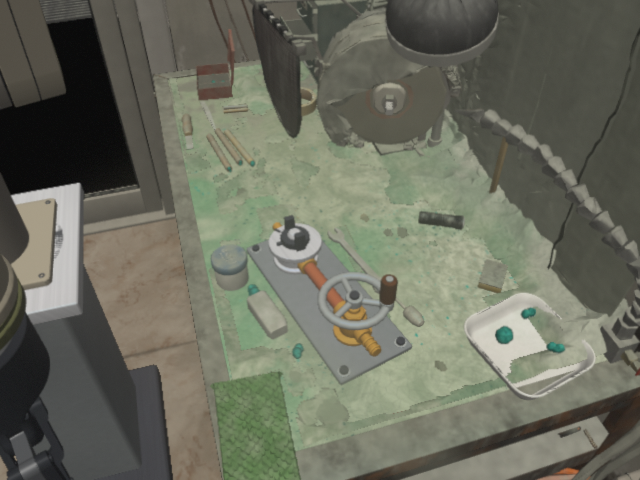

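The top view shows the ring at about (312,254), the wheel centre at (418,230) and the crank at (436,200). The pot, stones and wax bar lie in front of the block. I'll zoom in and convert these to positions.

```bash
cat > h.py <<'E'
import numpy as np,cv2
def ray(c,uv,z):
    "pixel -> world xy at height z (mm)"
    n=cv2.undistortPoints(np.array([[uv]],float),c["K"],c["D"])[0,0]
    E=c["extrinsics"];d=E[:3,:3]@[n[0],n[1],1];o=E[:3,3]
    return (o+d*(z-o[2])/d[2])[:2]
def proj(c,p):
    T=np.linalg.inv(c["extrinsics"])
    return cv2.projectPoints(np.array([p],float),cv2.Rodrigues(T[:3,:3])[0],T[:3,3],c["K"],c["D"])[0].ravel()
E
python3 - <<'E'
import cv2,numpy as np
from h import *
from bench import camera_params
c=camera_params("top");im=cv2.imread("pics/top0.png")
cr=im[180:310,255:465]
cv2.imwrite("pics/c0.png",cv2.resize(cr,None,fx=3.8,fy=3.8,interpolation=cv2.INTER_CUBIC))
for n,uv,z in[("ring",(312,254),70),("wheel",(418,230),90),("crank",(436,200),127),("pot",(313,322),50),("wax",(372,302),26),("stone11",(339,307),18),("bolts",(275,236),10),("b",(286,292),10),("b",(447,256),10)]:print(n,ray(c,uv,z).round(1))
E
```

```text
ring [ 494.1 -176.3]
wheel [ 533.  -336.5]
crank [ 572.7 -356.1]
pot [ 389.7 -180.5]
wax [ 423.5 -274.6]
stone11 [ 414.2 -222. ]
bolts [ 528.5 -113.8]
b [ 436.5 -135. ]
b [ 502.7 -400.4]
```

View pics/c0.png

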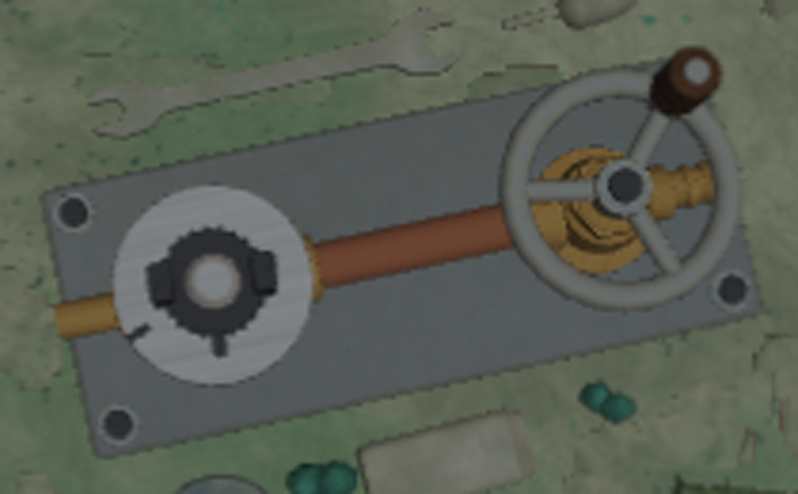

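```bash
cat > a.py <<'E'
from h import *
from bench import camera_params
c=camera_params("top")
f=lambda u,v,z:ray(c,(255+u/3.8,180+v/3.8),z)
r=f(212,281,70);w=f(626,185,90);cr=f(693,68,127);p=f(220,355,56);m=f(139,333,52);e1=f(160,281,82);e2=f(263,270,82)
fl=f(213,284,50)
print("ring",r,fl,(e1+e2)/2,"wheel",w,"dist",np.hypot(*(r-w)),"crank",cr,np.hypot(*(cr-w)))
y=r-w;yaw=np.arctan2(-y[0],y[1]);print("block yaw",np.degrees(yaw))
a=lambda d:np.degrees(np.arctan2(d[1],d[0]))
# clockwise from above => angle decreases
front=np.degrees(yaw)+180
print("pointer",(front-a(p-r))%360,"mark",(front-a(m-r))%360,np.hypot(*(p-r)),np.hypot(*(m-r)),"ears axis",a(e1-e2), (np.degrees(yaw)+90-a(e1-e2)))
print("wheel open deg",(a(cr-w)-front)%360)
E
python3 a.py
```

```text
ring [ 494.17946001 -174.39054248] [ 494.94355133 -174.66297047] [ 495.1811208  -174.24465733] wheel [ 535.1160526  -339.14492908] dist 169.76399063794588 crank [ 575.88811542 -358.14901396] 44.98351196661862
block yaw 13.953730865922818
pointer 6.122749662632032 mark 69.24814752901848 29.306370002380838 36.12920315888233 ears axis 97.65273484286637 6.300996023056456
wheel open deg 141.05578143682908
```

The block yaw is about 14°. The ring stands at about 0.11 rad, so it needs about 62.6° clockwise, and the rib measures at 69°, which matches 1.20 rad. The valve is about 141° open. I'll move above the ring now.

```bash
python3 -m jog '[[[0.68,-0.445,0,0,0,0,1],[0.68,-0.445,0,0,0,0,1],[0.68,-0.445,0,0,0,0,1],[0.68,-0.445,0,0,0,0,1],[0.68,-0.445,0,0,0,0,1],[0.68,-0.445,0,0,0,0,1],[0.68,-0.445,0,0,0,0,1],[0.68,-0.445,0,0,0,0,1],[0.68,-0.445,0,0,0,0,1],[0.68,-0.445,0,0,0,0,1],[0.68,-0.445,0,0,0,0,1],[0.63,-0.44,0,0,0,0,1]]]' 30; python3 -m jog '[[[0,0,0.4,0,0,0.017,1],[0,0,0.4,0,0,0.017,1],[0,0,0.4,0,0,0,1],[0,0,0,0,0,0,1],[0,0,0,0,0,0,1]]]'
cat > st.py <<'E'
from bench import telemetry
s=telemetry.sense()
for k in("time","joint_pos","tool_pos","tcp_rot","ft_force","wrist_torque","finger_gap"):print(k,s[k] if isinstance(s[k],float) else s[k].round(2))
E
python3 st.py
```

```text
time: 1.6
tool_pos: [495.5, -173.2, 230.8]
tcp_rot: [-180.0, 0.0, 20.0]
ft_force: [-0.3, -0.5, 0.9]
finger_gap: 85.5
time: 2.22
tool_pos: [495.2, -174.7, 171.9]
tcp_rot: [180.0, -0.0, 7.7]
ft_force: [-0.8, -0.5, -0.6]
finger_gap: 85.2
time 2.225
joint_pos [-25.03  -2.13 101.43   0.    80.68  57.22]
tool_pos [ 495.17 -174.7   171.92]
tcp_rot [ 1.7999e+02 -2.0000e-02  7.7500e+00]
ft_force [-0.83 -0.55 -0.55]
wrist_torque [ 0.02  0.05 -0.01]
finger_gap 85.16510203644567
```

Run:
```python
from bench import snapshot, camera_params
import cv2
from h import *
c=camera_params("wrist");p,d=snapshot("wrist")
im=p[:,:,::-1].copy()
print(c["extrinsics"].round(3))
for q in[(495,-174.5,70),(495,-174.5,82)]:
    u=proj(c,q);print(u);cv2.drawMarker(im,tuple(int(x) for x in u),(0,0,255),0,16,1)
cv2.imwrite("pics/w1.png",im)
```

```text
[[ 1.34000e-01 -9.47000e-01 -2.91000e-01  5.70550e+02]
 [-9.91000e-01 -1.28000e-01 -4.00000e-02 -1.63857e+02]
 [ 0.00000e+00  2.94000e-01 -9.56000e-01  3.15030e+02]
 [ 0.00000e+00  0.00000e+00  0.00000e+00  1.00000e+00]]
[316.43500298 234.44857399]
[316.46517643 240.44829629]
```

View pics/w1.png

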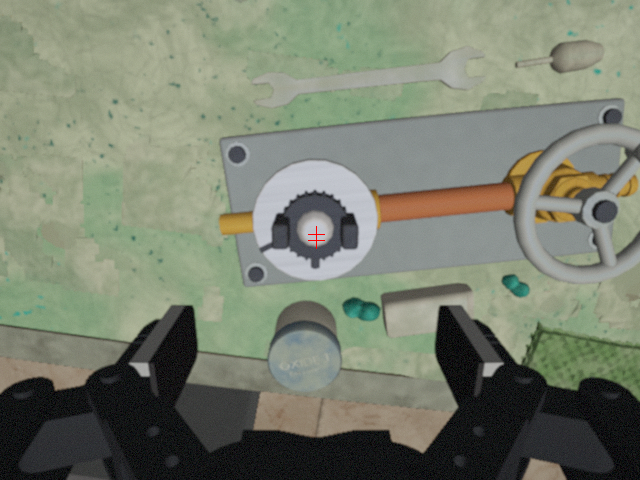

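The wrist view shows the ring dome at about (316,230) with the ears symmetric at u=280 and 350, against a prediction of (316,234–240). That is within about 1.5 mm, so I'll nudge +1 mm in x, descend and grip.

```bash
python3 -m jog '[[[0.02,0,0.4,0,0,0,1],[0,0,0.4,0,0,0,1],[0,0,0.4,0,0,0,1],[0,0,0.4,0,0,0,1],[0,0,0.4,0,0,0,1],[0,0,0.26,0,0,0,1],[0,0,0,0,0,0,1],[0,0,0,0,0,0,1]]]' 30; python3 -m jog '[[[0,0,0,0,0,0,0.4],[0,0,0,0,0,0,0.4],[0,0,0,0,0,0,0.4],[0,0,0,0,0,0,0.4],[0,0,0,0,0,0,0.4],[0,0,0,0,0,0,0.4]]]'; python3 st.py
```

```text
time: 3.28
tool_pos: [496.7, -174.8, 59.4]
tcp_rot: [180.0, -0.1, 7.7]
ft_force: [0.9, -0.2, -0.4]
finger_gap: 85.1
time: 4.03
tool_pos: [496.4, -173.9, 59.2]
tcp_rot: [-180.0, -0.0, 7.8]
ft_force: [-2.2, 4.7, 7.2]
finger_gap: 51.7
time 4.025
joint_pos [-2.4930e+01  4.9500e+00  1.0674e+02  6.0000e-02  6.8290e+01  5.7290e+01]
tool_pos [ 496.36 -173.9    59.23]
tcp_rot [-1.7996e+02 -4.0000e-02  7.7500e+00]
ft_force [-2.23  4.7   7.21]
wrist_torque [ 0.68  0.36 -0.04]
finger_gap 51.68479483013222
```

```bash
python3 -m jog '[[[0,0,0,0,0,0.018,0.4],[0,0,0,0,0,0.018,0.4],[0,0,0,0,0,0.018,0.4],[0,0,0,0,0,0.018,0.4],[0,0,0,0,0,0.018,0.4],[0,0,0,0,0,0.018,0.4],[0,0,0,0,0,0.018,0.4],[0,0,0,0,0,0.018,0.4],[0,0,0,0,0,0.018,0.4],[0,0,0,0,0,0.012,0.4],[0,0,0,0,0,0,0.4],[0,0,0,0,0,0,0.4]]]'; python3 -m jog '[[[0,0,0,0,0,0,0.4],[0,0,0,0,0,0,0.4]]]'; python3 st.py
```

```text
time: 5.52
tool_pos: [496.2, -174.3, 59.2]
tcp_rot: [-180.0, -0.0, -54.9]
ft_force: [-2.0, 2.5, 6.6]
finger_gap: 51.4
time: 5.78
tool_pos: [496.1, -174.3, 59.2]
tcp_rot: [-180.0, 0.0, -54.9]
ft_force: [-3.8, 2.3, 7.8]
finger_gap: 51.4
time 5.775
joint_pos [-2.4950e+01  4.9600e+00  1.0674e+02  2.0000e-02  6.8300e+01  1.1993e+02]
tool_pos [ 496.13 -174.3    59.22]
tcp_rot [-179.98    0.    -54.89]
ft_force [-3.8   2.29  7.82]
wrist_torque [ 0.32  0.63 -0.1 ]
finger_gap 51.374244093601725
```

```bash
python3 -m jog '[[[0,0,0,0,0,0,1],[0,0,0,0,0,0,1],[0,0,0,0,0,0,1],[0,0,0,0,0,0,1],[0,0,-0.3,0,0,0,1],[0,0,-0.5,0,0,0,1],[0,0,-0.5,0,0,0,1],[0,0,-0.5,0,0,0,1],[0,0,-0.5,0,0,0,1],[0,0,-0.3,0,0,0,1],[0,0,0,0,0,0,1],[0,0,0,0,0,0,1]]]'
python3 - <<'E'
from bench import snapshot, camera_params
import cv2
from h import *
c=camera_params("wrist");p,d=snapshot("wrist")
im=p[:,:,::-1].copy()
u=proj(c,(496,-174.3,60)).astype(int);print(u)
x0,y0=max(u[0]-110,0),max(u[1]-90,0)
print(x0,y0)
cv2.imwrite("pics/w2f.png",im)
cv2.imwrite("pics/w2.png",cv2.resize(im[y0:y0+180,x0:x0+220],None,fx=3.3,fy=3.3,interpolation=cv2.INTER_CUBIC))
np.save("pics/w2c.npy",c,allow_pickle=True)
E
```

```text
time: 7.28
tool_pos: [495.5, -174.2, 187.3]
tcp_rot: [180.0, 0.1, -54.9]
ft_force: [-0.8, 0.2, -0.2]
finger_gap: 85.7
[317 220]
207 130
```

View pics/w2.png

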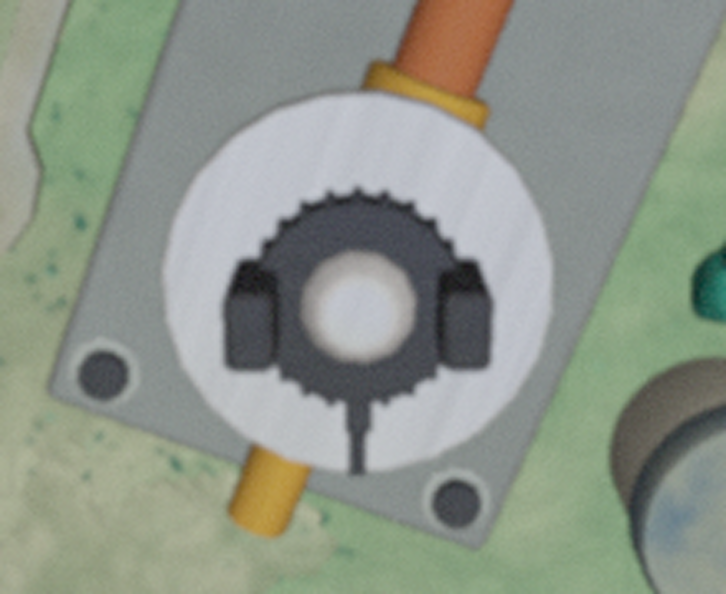

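The pointer at (358,430) lies in line with the rib, so the ring is locked. Next I'll rotate the tool to yaw 0 so its x and y follow world x and −y, and move over the crank.

```bash
python3 -m jog '[[[0,0,0,0,0,-0.0254,1],[0,0,0,0,0,-0.0254,1],[0,0,0,0,0,-0.0254,1],[0,0,0,0,0,-0.0254,1],[0,0,0,0,0,-0.0254,1],[0,0,0,0,0,-0.0255,1],[0,0,0,0,0,0,1]]]'; python3 -m jog '[[[0.2,0.46,0,0,0,0,1],[0.2,0.46,0,0,0,0,1],[0.2,0.46,0,0,0,0,1],[0.2,0.46,0,0,0,0,1],[0.2,0.46,0,0,0,0,1],[0.2,0.46,0,0,0,0,1],[0.2,0.46,0,0,0,0,1],[0.2,0.46,0,0,0,0,1],[0,0,0,0,0,0,1],[0,0,0,0,0,0,1]]]' 60
python3 - <<'E'
from bench import snapshot, camera_params
import cv2
from h import *
c=camera_params("wrist");p,d=snapshot("wrist")
im=p[:,:,::-1].copy()
for q in((577,-358,127),(537,-339.3,90)):
    u=proj(c,q).astype(int);print(u);cv2.drawMarker(im,tuple(int(x) for x in u),(0,0,255),0,16,1)
cv2.imwrite("pics/w3.png",im)
E
python3 st.py
```

```text
time: 8.2
tool_pos: [495.4, -174.2, 187.0]
tcp_rot: [-179.9, 0.1, -0.1]
ft_force: [0.2, -0.1, 0.4]
finger_gap: 85.3
time: 9.45
tool_pos: [575.6, -357.8, 187.5]
tcp_rot: [-179.9, 0.1, -0.1]
ft_force: [0.0, -0.0, 0.2]
finger_gap: 85.6
[317 254]
[288 293]
time 9.5
joint_pos [-3.619e+01  2.071e+01  7.442e+01  1.000e-02  8.494e+01  5.387e+01]
tool_pos [ 575.68 -357.64  187.77]
tcp_rot [-1.7995e+02  5.0000e-02 -6.0000e-02]
ft_force [-0.23  0.15 -0.79]
wrist_torque [-0.03 -0.05 -0.05]
finger_gap 85.13483481838666
```

View pics/w3.png

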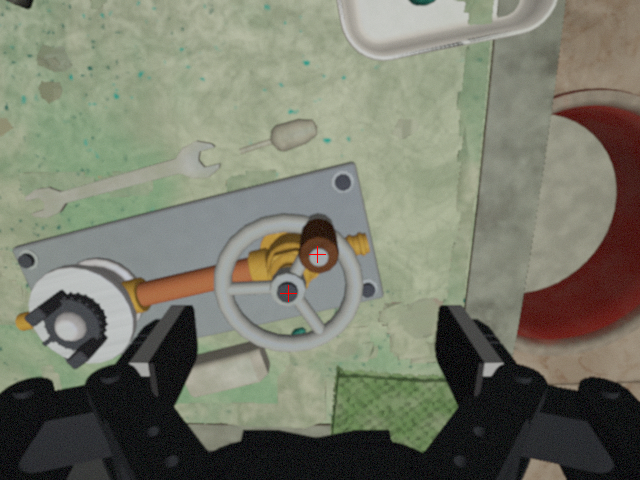

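The crank top at (318,256) and the nut at (288,291) match the predictions within 2 px. Descend and grip.

```bash
python3 -m jog '[[[0.02,0,0.4,0,0,0,1],[0,0,0.4,0,0,0,1],[0,0,0.4,0,0,0,1],[0,0,0.4,0,0,0,1],[0,0,0.18,0,0,0,1],[0,0,0,0,0,0,1],[0,0,0,0,0,0,1]]]' 60; python3 -m jog '[[[0,0,0,0,0,0,0],[0,0,0,0,0,0,0],[0,0,0,0,0,0,0],[0,0,0,0,0,0,0],[0,0,0,0,0,0,0],[0,0,0,0,0,0,0],[0,0,0,0,0,0,0],[0,0,0,0,0,0,0],[0,0,0,0,0,0,0]]]'; python3 st.py
python3 - <<'E'
import numpy as np
# cw from open=141 to -0, 12 steps of 12 deg (3deg past); then ccw 24 steps of 15
P=lambda o:np.array([44*np.cos(np.radians(193.95+o)),-44*np.sin(np.radians(193.95+o))])/50
cw=np.arange(141,-4,-12);print("cw",[tuple((P(b)-P(a)).round(3)) for a,b in zip(cw,cw[1:])])
cc=np.arange(0,361,15);print("ccw",[tuple((P(b)-P(a)).round(3)) for a,b in zip(cc,cc[1:])])
E
```

```text
time: 10.38
tool_pos: [577.6, -358.9, 100.4]
tcp_rot: [179.9, -0.1, 0.0]
ft_force: [-0.2, -0.6, -0.0]
finger_gap: 85.2
time: 11.5
tool_pos: [577.2, -358.7, 99.7]
tcp_rot: [180.0, -0.0, 0.0]
ft_force: [-1.1, -0.0, 5.3]
finger_gap: 20.0
time 11.5
joint_pos [-36.18  24.6   78.9   -0.    76.45  53.82]
tool_pos [ 577.21 -358.68   99.75]
tcp_rot [ 1.7997e+02 -3.0000e-02  0.0000e+00]
ft_force [-1.15 -0.01  5.29]
wrist_torque [-0.05  0.01 -0.01]
finger_gap 19.96280404786883
cw [(np.float64(-0.095), np.float64(0.158)), (np.float64(-0.126), np.float64(0.134)), (np.float64(-0.151), np.float64(0.105)), (np.float64(-0.169), np.float64(0.072)), (np.float64(-0.181), np.float64(0.035)), (np.float64(-0.184), np.float64(-0.003)), (np.float64(-0.179), np.float64(-0.042)), (np.float64(-0.167), np.float64(-0.078)), (np.float64(-0.147), np.float64(-0.111)), (np.float64(-0.121), np.float64(-0.139)), (np.float64(-0.089), np.float64(-0.161)), (np.float64(-0.054), np.float64(-0.176))]
ccw [(np.float64(0.084), np.float64(0.214)), (np.float64(0.136), np.float64(0.185)), (np.float64(0.18), np.float64(0.143)), (n
[... 158 characters left out ...]
, (np.float64(0.185), np.float64(-0.136)), (np.float64(0.143), np.float64(-0.18)), (np.float64(0.092), np.float64(-0.211)), (np.float64(0.034), np.float64(-0.227)), (np.float64(-0.026), np.float64(-0.228)), (np.float64(-0.084), np.float64(-0.214)), (np.float64(-0.136), np.float64(-0.185)), (np.float64(-0.18), np.float64(-0.143)), (np.float64(-0.211), np.float64(-0.092)), (np.float64(-0.227), np.float64(-0.034)), (np.float64(-0.228), np.float64(0.026)), (np.float64(-0.214), np.float64(0.084)), (np.float64(-0.185), np.float64(0.136)), (np.float64(-0.143), np.float64(0.18)), (np.float64(-0.092), np.float64(0.211)), (np.float64(-0.034), np.float64(0.227)), (np.float64(0.026), np.float64(0.228))]
```

```bash
python3 -m jog '[[[-0.095,0.158,0,0,0,0,0],[-0.126,0.134,0,0,0,0,0],[-0.151,0.105,0,0,0,0,0],[-0.169,0.072,0,0,0,0,0],[-0.181,0.035,0,0,0,0,0],[-0.184,-0.003,0,0,0,0,0],[0,0,0,0,0,0,0],[0,0,0,0,0,0,0]]]'; python3 st.py
```

```text
time: 12.5
tool_pos: [531.5, -382.7, 99.6]
tcp_rot: [-179.9, 0.0, 0.0]
ft_force: [-2.4, 5.6, 9.6]
finger_gap: 20.2
time 12.5
joint_pos [-4.026e+01  2.111e+01  8.336e+01  5.000e-02  7.560e+01  4.970e+01]
tool_pos [ 531.49 -382.66   99.64]
tcp_rot [-1.7991e+02  3.0000e-02  2.0000e-02]
ft_force [-2.35  5.59  9.64]
wrist_torque [ 0.91  0.39 -0.03]
finger_gap 20.182743412423218
```

```bash
python3 -m jog '[[[-0.179,-0.042,0,0,0,0,0],[-0.167,-0.078,0,0,0,0,0],[-0.147,-0.111,0,0,0,0,0],[-0.121,-0.139,0,0,0,0,0],[-0.089,-0.161,0,0,0,0,0],[0,0,0,0,0,0,0],[0,0,0,0,0,0,0]]]'; python3 -m jog '[[[-0.054,-0.176,0,0,0,0,0],[0,0,0,0,0,0,0],[0,0,0,0,0,0,0]]]';python3 st.py
```

```text
time: 13.38
tool_pos: [497.2, -356.2, 99.7]
tcp_rot: [-179.9, -0.1, 0.0]
ft_force: [4.2, 4.8, 6.0]
finger_gap: 19.7
time: 13.75
tool_pos: [494.9, -349.4, 99.8]
tcp_rot: [179.8, -0.2, 0.0]
ft_force: [7.8, -4.9, -0.7]
finger_gap: 20.2
time 13.75
joint_pos [-40.06  13.69  92.36  -0.    73.72  49.94]
tool_pos [ 494.94 -349.36   99.78]
tcp_rot [179.85  -0.18   0.  ]
ft_force [ 7.83 -4.95 -0.69]
wrist_torque [-0.65 -1.17  0.01]
finger_gap 20.227418829621612
```

```bash
python3 -m jog '[[[-0.01,-0.06,0,0,0,0,0],[0,0,0,0,0,0,0],[0,0,0,0,0,0,0]]]';python3 -m jog '[[[-0.01,-0.06,0,0,0,0,0],[0,0,0,0,0,0,0],[0,0,0,0,0,0,0]]]'
```

```text
time: 14.12
tool_pos: [494.9, -349.0, 99.9]
tcp_rot: [179.6, -0.3, -0.0]
ft_force: [11.1, -17.1, -7.9]
finger_gap: 20.3
time: 14.5
tool_pos: [494.8, -348.7, 100.0]
tcp_rot: [179.3, -0.4, -0.1]
ft_force: [15.8, -29.5, -16.9]
finger_gap: 20.2
```

Force climbs to about 30 N without motion, with the handle at (494.9,−349.2), so the valve is shut. I'll undo the push and wind back two turns at 15° per row.

```bash
python3 -m jog '[[[0.03,0.165,0,0,0,0,0],[0,0,0,0,0,0,0],[0,0,0,0,0,0,0]]]';python3 -m jog '[[[0.084,0.214,0,0,0,0,0],[0.136,0.185,0,0,0,0,0],[0.18,0.143,0,0,0,0,0],[0.211,0.092,0,0,0,0,0],[0.227,0.034,0,0,0,0,0],[0.228,-0.026,0,0,0,0,0],[0.214,-0.084,0,0,0,0,0],[0.185,-0.136,0,0,0,0,0],[0.143,-0.18,0,0,0,0,0],[0.092,-0.211,0,0,0,0,0],[0.034,-0.227,0,0,0,0,0],[-0.026,-0.228,0,0,0,0,0]]]'; python3 st.py
```

```text
time: 14.88
tool_pos: [495.4, -351.1, 99.7]
tcp_rot: [179.9, -0.2, -0.0]
ft_force: [5.4, -1.0, 2.3]
finger_gap: 20.3
time: 16.38
tool_pos: [580.8, -329.6, 99.8]
tcp_rot: [179.9, -0.2, 0.0]
ft_force: [3.7, -2.1, 2.7]
finger_gap: 19.9
time 16.375
joint_pos [-3.398e+01  2.275e+01  8.128e+01  1.000e-02  7.579e+01  5.602e+01]
tool_pos [ 580.8  -329.61   99.8 ]
tcp_rot [ 1.799e+02 -1.500e-01  0.000e+00]
ft_force [ 3.66 -2.08  2.72]
wrist_torque [-0.45 -0.48 -0.  ]
finger_gap 19.94150987959779
```

Tracks cleanly. Finish the first turn and start the second.

```bash
python3 -m jog '[[[-0.084,-0.214,0,0,0,0,0],[-0.136,-0.185,0,0,0,0,0],[-0.18,-0.143,0,0,0,0,0],[-0.211,-0.092,0,0,0,0,0],[-0.227,-0.034,0,0,0,0,0],[-0.228,0.026,0,0,0,0,0],[-0.214,0.084,0,0,0,0,0],[-0.185,0.136,0,0,0,0,0],[-0.143,0.18,0,0,0,0,0],[-0.092,0.211,0,0,0,0,0],[-0.034,0.227,0,0,0,0,0],[0.026,0.228,0,0,0,0,0]]]'; python3 -m jog '[[[0.084,0.214,0,0,0,0,0],[0.136,0.185,0,0,0,0,0],[0.18,0.143,0,0,0,0,0],[0.211,0.092,0,0,0,0,0],[0.227,0.034,0,0,0,0,0],[0.228,-0.026,0,0,0,0,0],[0.214,-0.084,0,0,0,0,0],[0.185,-0.136,0,0,0,0,0],[0.143,-0.18,0,0,0,0,0],[0.092,-0.211,0,0,0,0,0],[0.034,-0.227,0,0,0,0,0],[-0.026,-0.228,0,0,0,0,0]]]'
```

```text
time: 17.88
tool_pos: [495.0, -350.2, 99.7]
tcp_rot: [-179.9, -0.1, 0.0]
ft_force: [9.2, 6.8, 5.6]
finger_gap: 20.5
time: 19.38
tool_pos: [580.8, -330.1, 99.8]
tcp_rot: [179.9, -0.2, -0.0]
ft_force: [6.1, -2.8, 3.6]
finger_gap: 20.3
```

```bash
python3 -m jog '[[[-0.084,-0.214,0,0,0,0,0],[-0.136,-0.185,0,0,0,0,0],[-0.18,-0.143,0,0,0,0,0],[-0.211,-0.092,0,0,0,0,0],[-0.227,-0.034,0,0,0,0,0],[-0.228,0.026,0,0,0,0,0],[-0.214,0.084,0,0,0,0,0],[-0.185,0.136,0,0,0,0,0],[-0.143,0.18,0,0,0,0,0],[-0.092,0.211,0,0,0,0,0],[-0.034,0.227,0,0,0,0,0],[0.026,0.228,0,0,0,0,0]]]'; python3 -m jog '[[[0,0,0,0,0,0,0],[0,0,0,0,0,0,0],[0,0,0,0,0,0,0],[0,0,0,0,0,0,0]]]'; python3 st.py
python3 - <<'E'
from bench import snapshot
import cv2
for n in("top","wrist"):
    p,d=snapshot(n);cv2.imwrite(f"pics/{n}9.png",p[:,:,::-1])
E
```

```text
time: 20.88
tool_pos: [495.0, -350.2, 99.7]
tcp_rot: [-179.9, -0.1, 0.0]
ft_force: [10.0, 5.2, 4.6]
finger_gap: 20.1
time: 21.38
tool_pos: [495.3, -350.9, 99.7]
tcp_rot: [179.9, -0.1, 0.0]
ft_force: [8.3, -0.6, 3.1]
finger_gap: 20.2
time 21.375
joint_pos [-4.019e+01  1.395e+01  9.206e+01  5.000e-02  7.385e+01  4.979e+01]
tool_pos [ 495.3  -350.95   99.71]
tcp_rot [ 1.7995e+02 -1.4000e-01  0.0000e+00]
ft_force [ 8.28 -0.55  3.13]
wrist_torque [-0.1  -1.25 -0.01]
finger_gap 20.213325900560704
```

View pics/wrist9.png

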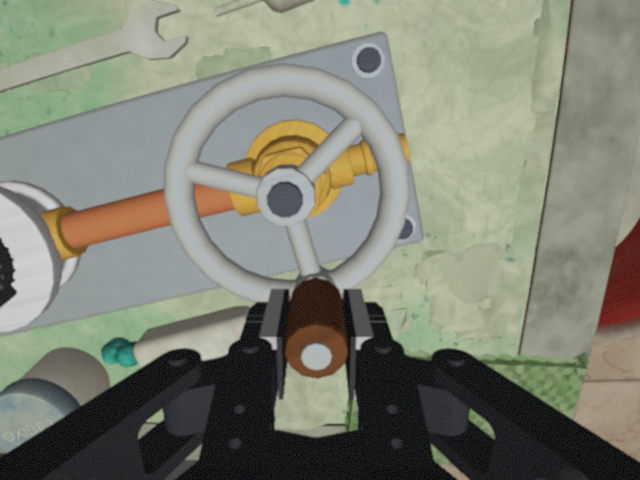

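View pics/top9.png

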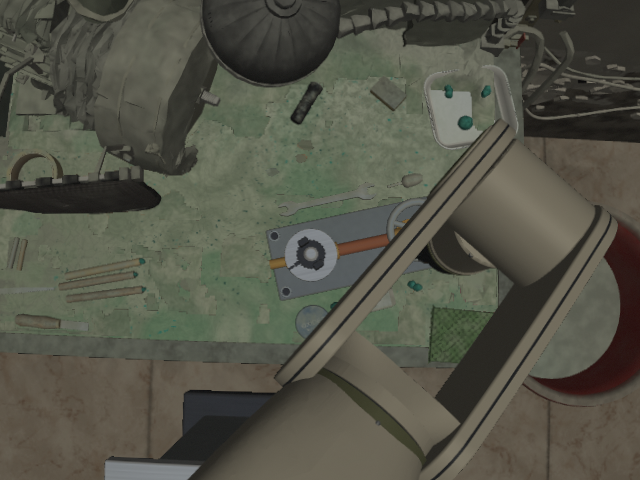

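The wrist view shows the crank gripped between the pads at about (316,340). The top view shows the ring still on its rib and the loose items where they were. The handle sits about 2° past exactly two turns from the measured stop, within tolerance.

```bash
python3 -c "from bench import job;print(job.hand_in())"; python3 st.py
```

```text
the job is handed in; nothing more can be done
None
the job is handed in; nothing more can be done
```

The job is handed in, with no verdict reported. The lock ring is on its mark and the valve is two turns open, with the gripper still holding the crank handle. It used about 21.5 s of the 72 s.

- **Lock ring:** I gripped the ring by its ears and turned it 62.6° clockwise. A close picture afterwards showed the pointer in line with the rib, and the last top view showed it still there.
- **Valve:** I wound the crank clockwise to its stop, where the push rose to about 30 N in y with almost no movement. I then backed it off two full turns.
- **Final setting:** The handle came to rest about 2° (0.04 rad) past exactly two turns, inside the 0.25 rad allowed.
- **Grip:** The gripper is set to 60 N and its gap read 20.2 mm on the 22 mm handle, about 2 mm under its stated width. The picture shows the handle between the pads. I did not measure the finger contact force directly.
- **Loose things:** None looked moved in the last pictures. In the top view the arm hid most of the wax bar and part of stone_11, but both appear in place in the wrist view.

No check failed. About 8 N of sideways force on the tool remained at the end.

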